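Drop handrail blanks from the gravity magazine into the sliding box

TASK

Slide the open wooden box along its rails until it is fully home against its stop under the mouth of the sloping wooden chute. Then grip the smooth black ball knob across its widest part, or it slips away, and turn it counter-clockwise (seen from above) to swing the gate open so that all three round wooden blanks roll out into the box, and once they lie in the box turn the knob back until the gate is fully closed, and let go. Work the gate by its ball knob only, do not touch the gate leaf or the blanks, and leave the drill, the glue bottle and the hammer alone.

Things in the scene. Friction and masses are not known exactly. Their poses are not given: they have to be found in the camera images.
- station: Fixed station on a white board, 220 (x) by 600 (y) by 12 mm, lying on the bench. Origin: centre of the board's underside; z up. Two rails run along its y. At the +y end a plywood chute, 124 mm wide outside, slopes down 14 degrees towards -y; mouth at y = +60 mm, its floor 112 mm above the bench; high end at y = +286 mm, up to 225 mm above the bench. The box slides towards +y to a stop.
- box (a joint): Travel of the box along the station's +y, in m: 0 = furthest from the chute, 0.18 = fully home against the stop under the mouth. Rubs with about 3 N and stays where it is left; starts between 0 and 0.07. It cannot lift or turn.
- box_in (a point): Centre of the box's inner floor, 27 mm above the bench; axes parallel to the station's. The box is plywood, open on top, outside 136 mm (x) by 180 mm (y) by 74 mm high, walls and floor 6 mm thick; its underside is 21 mm and its rim 95 mm above the bench.
- box_end (a point): Middle of the top edge of the outside face of the box's end wall far from the chute (the -y end), 95 mm above the bench. Pushing this face towards the station's +y below its rim, for instance 55 mm above the bench, slides the box home.
- gate (a joint): Turn of the gate and its ball knob about a vertical axis, in rad: 0 = closed across the chute mouth, starts at 0, grows counter-clockwise seen from above, 1.4 = fully open (end stop). It stays where it is left; turning takes about 0.15 N m. The knob is keyed to the gate leaf and turns with it.
- knob_center (a point): Centre of the black ball knob, 54 mm diameter, on the gate shaft's axis, 235 mm above the bench, at x +76, y +50 mm in the station's frame; clear by 45 mm all round. Slippery (friction about 0.3) and sprung: it gives down up to 25 mm under 3 to 5 N, so fingertips that end more than 6 mm above this point squeeze it down and out. Closed across its widest part, 20 to 40 N of grip turn it surely.
- leaf_tip (a point): Middle of the top of the free end of the aluminium gate leaf: 122 mm long, 6 mm thick, 42 mm high, carried by the gate shaft under the knob. Closed, it lies across the chute mouth, 116 to 158 mm above the bench; opening, this end swings away from the chute over the box, 126 mm from the turning axis. Not to be touched by the robot.
- blank0: Round wooden blank, 36 mm diameter, 100 mm long, about 70 g, lying across the chute behind the gate; origin at its centre, its axis is its own x. One of three alike. Rolls down by itself within about 2 s when the gate is open.
- blank1: Round wooden blank, 36 mm diameter, 100 mm long, about 70 g, lying across the chute behind the gate; origin at its centre, its axis is its own x. One of three alike. Rolls down by itself within about 2 s when the gate is open.
- blank2: Round wooden blank, 36 mm diameter, 100 mm long, about 70 g, lying across the chute behind the gate; origin at its centre, its axis is its own x. One of three alike. Rolls down by itself within about 2 s when the gate is open.
- drill: Bystander: cordless drill standing on its battery, about 260 mm long and 200 mm high, origin under the battery's centre. Leave alone.
- glue: Bystander: white bottle, 60 mm diameter, 170 mm high, origin at the centre of its underside. Leave alone.
- hammer: Bystander: hammer lying on the bench, about 300 mm long. Leave alone.
Not all that is in view belongs to the job. What is shaped like the blank1 but red is not meant. What is shaped like the blank2 but red or yellow is not meant.

How it is judged:
On the way, in this order (a step that is already met when the one before it is completed fails the run):
1. the box is fully home under the chute while all three blanks still lie behind the gate (value of joint box above 0.17 m and y of each of blank0, blank1, blank2 in the frame of station above 0.06 m), for 0.2 s.
2. the gate has been turned open and all three blanks lie in the box, the box still home, the gate not yet closed again (value of joint box above 0.17 m and value of joint gate above 0.15 rad and x of blank0 in the frame of box_in between -0.062 and 0.062 m and y of blank0 in the frame of box_in between -0.084 and 0.084 m and z of blank0 in the frame of box_in between 0 and 0.062 m and x of blank1 in the frame of box_in between -0.062 and 0.062 m and y of blank1 in the frame of box_in between -0.084 and 0.084 m and z of blank1 in the frame of box_in between 0 and 0.062 m and x of blank2 in the frame of box_in between -0.062 and 0.062 m and y of blank2 in the frame of box_in between -0.084 and 0.084 m and z of blank2 in the frame of box_in between 0 and 0.062 m), for 0.1 s.
3. the gate is closed again (value of joint box above 0.17 m and value of joint gate below 0.15 rad), for 0.2 s.
At the end, for the whole second after the job is handed in: The box is home (within 10 mm of its stop), all three blanks lie at rest inside it, the gate is closed (within 0.15 rad) and the knob is released (all of step 3 and x of blank0 in the frame of box_in between -0.062 and 0.062 m and y of blank0 in the frame of box_in between -0.084 and 0.084 m and z of blank0 in the frame of box_in between 0 and 0.062 m and x of blank1 in the frame of box_in between -0.062 and 0.062 m and y of blank1 in the frame of box_in between -0.084 and 0.084 m and z of blank1 in the frame of box_in between 0 and 0.062 m and x of blank2 in the frame of box_in between -0.062 and 0.062 m and y of blank2 in the frame of box_in between -0.084 and 0.084 m and z of blank2 in the frame of box_in between 0 and 0.062 m and linear speed of each of blank0, blank1, blank2 below 0.03 m/s); the robot touches nothing.
It fails at once if the robot presses on the gate leaf (over 1.5 N) (contact force between any of the fingers, the arm and gate_c1 above 1.5 N).
It fails at once if the robot presses on a blank (over 1.5 N) (contact force between any of the fingers, the arm and blank0 above 1.5 N or contact force between any of the fingers, the arm and blank1 above 1.5 N or contact force between any of the fingers, the arm and blank2 above 1.5 N).
It fails at once if the drill, the bottle or the hammer is moved by more than 30 mm (distance of any of drill, glue, hammer from where it was at the start of the episode above 0.03 m).
It also fails if it takes over 72 s, if anything falls off the work surface, if the arm or the gripper's body presses on something with over 40 N, if the wrist force passes 120 N, or if a joint passes its speed limit or range.

ROBOT

A 6-joint arm with a two-finger parallel gripper is mounted at the origin on the work surface. World frame = base frame: x ahead of the robot, y to its left, z up, the work surface at z = 0. Lengths are in m, angles in rad, forces in N, time in s.
With the tool pointing down it reaches from about 0.35 to 0.775 m from the base axis. Payload 7.3 kg.
Tool frame: the origin (TCP) lies midway between the tips of the shut fingers; the grasp point (between the pads) lies 19 mm behind it; z points along the fingers, y is the direction in which the jaws open and shut (so a half turn about z gives the same grasp; the last joint's range is limited). The gripper opens to 92 mm and grips with 3 to 60 N. Pads are 19 mm wide; open, the fingers measure 130 mm over their backs; the gripper's body (75 mm by 190 mm) begins 47 mm behind the grasp point.
Start: joints at [-1.461, 0.342, 1.524, -0, 1.275, -0.146], TCP at [0.133, -0.508, 0.227] pointing down, gripper open.
Joint ranges: [-2.53, 2.53], [-0.77, 2.02], [0.04, 2.7], [-1, 4.14], [0.28, 2.66], [-3.11, 3.11]. Speed limits (rad/s): [2.57, 2.57, 3.14, 3.14, 3.14, 3.14].

INTERFACE

Orientations are given as a rotation vector (axis times angle).
In Python, from bench import bot gives the robot as it stands.
- The arm moves only by the tool servo_tool, never from a script. Its argument "targets" is a list that holds one entry, the list of rows, each a list of 4 numbers: the shift along the tool's x, y, z scaled (see below), then the turn about the tool's z scaled (see below). In form: [[[dx, dy, dz, turn], ...]]. A call has 1 to 5 rows; each row shifts and turns the commanded pose from where the row before left it, along the tool's axes as they then stand; what a row does not reach is not made up. The controller multiplies each number of a shift by 0.025 m and each number of a turn by 0.1 rad. A row lasts 1/12 s, in which the tool goes at most 41.7 mm and 7.16 degrees, less where a joint would pass 70% of its speed; a pose out of reach is approached as far as the arm can. A call with a number of a shift or a turn outside -1 to 1 is refused whole. A call with a gripper value outside its range is refused whole. "claw" is the opening, from 0 (shut) to 1 (fully open), set as the call begins (left out, the last holds). The fingers move at their own pace and stop on an object; "force" is the grip in N (left out, the last holds). Time passes only in rows, so rows that do not move let the fingers close. It gives the time, the measured TCP pose, the force and the opening at its end, in the units of the state.
- bot.read_state(): the state, without advancing time (a new reading comes with each control period).
- bot.read_camera(name): name is "scene" or "top"; returns the picture (420x560x3 uint8, red, green, blue); there is no depth.
- bot.camera_model(name): a dict with "mtx" (3x3 intrinsics, pixels), "T" (4x4, takes a point from camera to world coordinates). Camera axes: x right, y down, z forward; pixel columns grow to the right and rows downward; lengths in m; the calibration is good to about 2 mm. A picture is of the moment at which its call begins. camera_model takes no time and is no camera call.
- bot.hand_in(): hands the job in, once; it reports no verdict.
Trained networks look in the newest picture that a camera, given by its name, has taken for a name from the list of things; names that differ only in an ending like _2 or _b are one class to them, and where a whole thing is asked for, a point or a joint stands for the part that bears it (a point fixed in the world has none). Each returns a list of dicts, best first, with "p" (0 to 1); they miss things now and then, are a little off and sometimes report something else, mostly with a low value. They report only what shows in the picture. A call takes as long as a camera call. They do not tell look-alikes from the thing itself.
- bot.masks_of(query, camera): "region" (420x560 bool, what is visible of it).
- bot.mark_of(query, camera): "centre" ([x, y, z] in m, in the coordinates of the camera as it stood for that picture, good to about 4 mm: a listed point, or the origin of a listed thing).
The state is a dict: "t": time; "joint_pos": joint angles; "dq": joint speeds; "joint_torque": joint torques, N m; "ee_pos": TCP position; "orientation": TCP orientation; "force": force on the tool from outside, world axes, zero at the start; "ft_torque": the same for the moment, N m; "grip_width": opening from 0.0 (shut) to 1.0 (fully open).
Only numpy, scipy, OpenCV 4.12 (cv2) and the standard library are available. Lean on these libraries where they do the work, as an engineer would, in place of code of your own. Each camera call takes 0.05 s, during which the arm holds its last target.

## Working session

There is one attempt and no reset: what is moved stays moved. The work goes in short steps, Python scripts to look and compute and a tool call to move; the robot and the scene stay as the last step left them, time stands still between calls to the robot, and variables do not carry over. Pictures are saved under pics/ and viewed, and the job is handed in when it is done.

Besides the shell and the picture viewer there is one more tool, called after "Request:" as name(argument=value, ...) on one line, values as JSON. servo_tool: Moves the arm, as the interface text tells. Its arguments: {"type":"object","properties":{"targets":{"type":"array"},"claw":{"type":"number"},"force":{"type":"number"}},"required":["targets"]}

```bash
mkdir -p pics; cat > h.py <<'E'
import numpy as np, cv2
from bench import bot
def W(cam,c):
    T=np.array(bot.camera_model(cam)["T"]); return (T@np.r_[c,1])[:3]
def save(cam,n):
    im=bot.read_camera(cam); cv2.imwrite(f"pics/{n}.png",np.ascontiguousarray(im[:,:,::-1])); return im
def marks(names,cams=("scene","top")):
    for n in names:
        for c in cams:
            for r in bot.mark_of(n,c)[:4]:
                print(n,c,round(r["p"],2),np.round(W(c,r["centre"]),3))
def proj(cam,p):
    m=bot.camera_model(cam);T=np.linalg.inv(np.array(m["T"]));q=(T@np.r_[p,1])[:3];u=np.array(m["mtx"])@q;return u[:2]/u[2]
E
python3 - <<'E'
from h import *
for c in("scene","top"): save(c,c+"0")
marks(["station","box_in","box_end","knob_center","leaf_tip","blank0","drill","glue","hammer"])
s=bot.read_state();print({k:np.round(v,3) for k,v in s.items()})
E
```

```text
station scene 0.87 [ 0.513 -0.043  0.002]
station top 0.7 [ 0.511 -0.042  0.001]
box_in scene 0.95 [ 0.538 -0.177  0.028]
box_in top 0.55 [ 0.542 -0.179  0.026]
box_in top 0.55 [0.577 0.02  0.234]
box_end scene 0.82 [ 0.555 -0.268  0.097]
box_end top 0.9 [ 0.556 -0.265  0.094]
knob_center top 0.67 [0.576 0.02  0.234]
leaf_tip top 0.68 [0.458 0.001 0.155]
blank0 scene 0.76 [0.486 0.099 0.149]
blank0 scene 0.76 [0.722 0.002 0.022]
blank0 scene 0.62 [0.499 0.025 0.136]
blank0 scene 0.62 [0.493 0.067 0.145]
blank0 top 0.93 [0.255 0.236 0.02 ]
blank0 top 0.93 [0.727 0.001 0.018]
blank0 top 0.85 [0.483 0.093 0.15 ]
blank0 top 0.83 [0.492 0.058 0.139]
drill scene 0.82 [0.582 0.506 0.004]
drill top 0.52 [ 0.51  -0.041  0.003]
glue scene 0.76 [ 0.799 -0.181 -0.001]
glue top 0.81 [ 0.797 -0.18   0.001]
hammer scene 0.9 [0.805 0.14  0.001]
hammer top 0.92 [0.801 0.137 0.001]
{'t': np.float64(1.0), 'joint_pos': array([-1.461,  0.342,  1.524,  0.   ,  1.275, -0.146]), 'dq': array([ 0.001, -0.   , -0.001,  0.001,  0.   , -0.   ]), 'joint_torque': array([ -0.   , -43.113, -24.448,   0.072,   0.048,  -0.   ]), 'ee_pos': array([ 0.133, -0.508,  0.227]), 'orientation': array([3.116, 0.401, 0.   ]), 'force': array([-0.516,  0.669, -0.502]), 'ft_torque': array([ 0.005, -0.009,  0.041]), 'grip_width': np.float64(1.0)}
```

View pics/scene0.png

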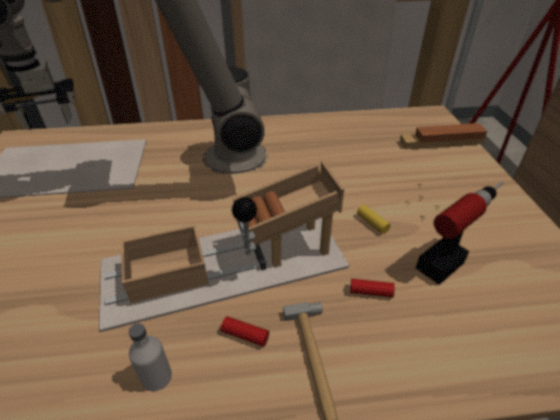

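View pics/top0.png

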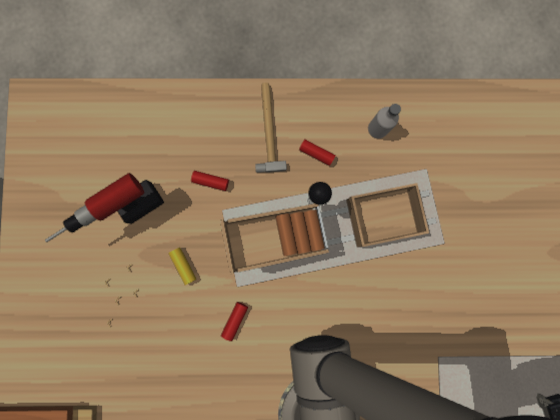

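```bash
python3 - <<'E'
from h import *
for c in("scene","top"):
    bot.read_camera(c)
    for p in [(.576,.02,.235),(.556,-.266,.095),(.51,-.042,0)]: print(c,p,proj(c,p).round())
marks(["knob_center","box_end","leaf_tip","box_in","station"])
# knob ray triangulation via dark mask
from scipy.spatial.transform import Rotation as R
print(R.from_rotvec(bot.read_state()["orientation"]).as_matrix().round(3))
for c in("scene","top"): print(np.array(bot.camera_model(c)["T"]).round(3))
E
```

```text
scene (0.576, 0.02, 0.235) [243. 209.]
scene (0.556, -0.266, 0.095) [122. 260.]
scene (0.51, -0.042, 0) [224. 264.]
top (0.576, 0.02, 0.235) [320. 193.]
top (0.556, -0.266, 0.095) [422. 208.]
top (0.51, -0.042, 0) [333. 228.]
knob_center scene 0.64 [0.576 0.022 0.238]
knob_center scene 0.37 [ 0.798 -0.183 -0.001]
knob_center top 0.96 [0.577 0.017 0.232]
knob_center top 0.36 [0.483 0.095 0.151]
box_end scene 0.96 [ 0.556 -0.268  0.096]
box_end top 0.77 [ 0.556 -0.27   0.095]
leaf_tip top 0.67 [ 0.457 -0.002  0.155]
leaf_tip top 0.37 [0.8   0.139 0.002]
box_in scene 0.62 [ 0.536 -0.179  0.027]
box_in top 0.98 [ 0.541 -0.178  0.023]
station scene 0.71 [ 0.513 -0.042  0.   ]
station top 0.73 [ 0.508 -0.041  0.002]
[[ 0.967  0.253  0.   ]
 [ 0.253 -0.967 -0.   ]
 [-0.     0.    -1.   ]]
[[ 0.118  0.653 -0.748  1.216]
 [ 0.993 -0.079  0.088  0.029]
 [-0.002 -0.753 -0.658  0.771]
 [ 0.     0.     0.     1.   ]]
[[-0.007 -0.996  0.09   0.454]
 [-1.     0.005 -0.015  0.128]
 [ 0.014 -0.09  -0.996  1.115]
 [ 0.     0.     0.     1.   ]]
```

The pictures agree with the networks. In the scene view the knob is at about (244,209) and the box end at about (122,260). In the top view they are at (320,193) and (422,208). The station yaw is about 0.197 rad. I'll move behind the box end first.

Request:
servo_tool(targets=[[[0.93,-0.15,0,0],[0.93,-0.15,0,0],[0.93,-0.15,0,0],[0.93,-0.15,0,0],[0.93,-0.15,0,0]]], claw=0)

```text
t: 2.02
ee_pos: [0.2415, -0.4599, 0.2268]
orientation: [3.116, 0.4, 0.0]
force: [0.2, 0.4, -0.5]
grip_width: 0.688
```

Request:
servo_tool(targets=[[[0.93,-0.15,0,0],[0.93,-0.15,0,0],[0.93,-0.15,0,0],[0.93,-0.15,0,0],[0.93,-0.15,0,0]]])

```text
t: 2.43
ee_pos: [0.3493, -0.4122, 0.2268]
orientation: [3.116, 0.401, 0.0]
force: [0.9, -0.3, -0.8]
grip_width: 0.321
```

Request:
servo_tool(targets=[[[0.93,-0.15,0,0],[0.93,-0.15,0,0],[0.93,-0.15,0,0],[0.93,-0.15,0,0],[0.93,-0.15,0,0]]])

```text
t: 2.85
ee_pos: [0.4571, -0.3646, 0.2267]
orientation: [3.116, 0.401, 0.0]
force: [-0.1, -1.1, 0.4]
grip_width: 0.009
```

Request:
servo_tool(targets=[[[0.93,-0.15,0,0],[0.93,-0.15,0,0],[0.93,-0.15,0,0],[0.93,-0.15,0,0],[0.93,-0.15,0,0]]])

```text
t: 3.27
ee_pos: [0.5648, -0.3171, 0.2266]
orientation: [3.116, 0.401, -0.0]
force: [-0.9, 0.2, -1.1]
grip_width: 0.002
```

Request:
servo_tool(targets=[[[0,0,0,-1],[0,0,0,-1],[0,0,0,-1],[0,0,0,-1],[0,0,0,-1]]])

```text
t: 3.68
ee_pos: [0.5638, -0.3176, 0.2265]
orientation: [-2.917, -1.167, 0.0]
force: [0.4, -0.9, -0.1]
grip_width: 0.003
```

Request:
servo_tool(targets=[[[0,0,0,-1],[0,0,0,-1],[0,0,0,-1],[0,0,0,-1],[0,0,0,-1]]])

```text
t: 4.1
ee_pos: [0.5637, -0.3177, 0.2266]
orientation: [-2.538, -1.852, 0.0]
force: [-0.1, 0.1, -0.5]
grip_width: 0.008
```

Request:
servo_tool(targets=[[[0,0,0,-1],[0,0,0,-1],[0,0,0,-1],[0,0,0,-1],[0,0,0,-1]]])

```text
t: 4.52
ee_pos: [0.5637, -0.3177, 0.2266]
orientation: [-2.001, -2.422, 0.0]
force: [0.1, -0.7, 0.3]
grip_width: 0.005
```

Request:
servo_tool(targets=[[[0,0,1,0],[0,0,1,0],[0,0,1,0],[0,0,1,0],[0,0,1,0]]])

```text
t: 4.93
ee_pos: [0.5637, -0.3176, 0.1006]
orientation: [2.007, 2.417, -0.0]
force: [-0.1, -0.2, -0.3]
grip_width: 0.004
```

Request:
servo_tool(targets=[[[0,0,0.9,0],[0,0,0.9,0],[0.6,0,0,-0.1],[0.4,0,0,0],[0.4,0,0,0]]])

```text
t: 5.35
ee_pos: [0.5571, -0.2828, 0.0567]
orientation: [1.995, 2.427, -0.0]
force: [-0.4, 0.6, 0.6]
grip_width: 0.007
```

Request:
servo_tool(targets=[[[0.4,0,0,0],[0.4,0,0,0],[0.4,0,0,0],[0.4,0,0,0],[0.4,0,0,0]]])

```text
t: 5.77
ee_pos: [0.5478, -0.2339, 0.0577]
orientation: [1.993, 2.425, 0.0]
force: [1.8, -2.9, 2.6]
grip_width: 0.007
```

Request:
servo_tool(targets=[[[0.4,0,0,0],[0.4,0,0,0],[0.4,0,0,0],[0.4,0,0,0],[0.4,0,0,0]]])

```text
t: 6.18
ee_pos: [0.5377, -0.1843, 0.0568]
orientation: [1.994, 2.427, 0.0]
force: [2.4, -3.3, 2.1]
grip_width: 0.005
```

Request:
servo_tool(targets=[[[0.3,0,0,0],[0.3,0,0,0],[0.2,0,0,0],[0.2,0,0,0],[0.2,0,0,0]]])

```text
t: 6.6
ee_pos: [0.5319, -0.1555, 0.0567]
orientation: [1.995, 2.427, -0.0]
force: [0.3, -3.8, 2.2]
grip_width: 0.004
```

```bash
python3 - <<'E'
from h import *
for c in("scene","top"): save(c,c+"1")
marks(["box_in","box_end"])
E
```

```text
box_in scene 0.8 [ 0.513 -0.057  0.027]
box_in top 0.71 [ 0.518 -0.053  0.027]
box_end scene 0.67 [ 0.533 -0.143  0.094]
box_end top 0.9 [ 0.533 -0.145  0.093]
```

View pics/scene1.png

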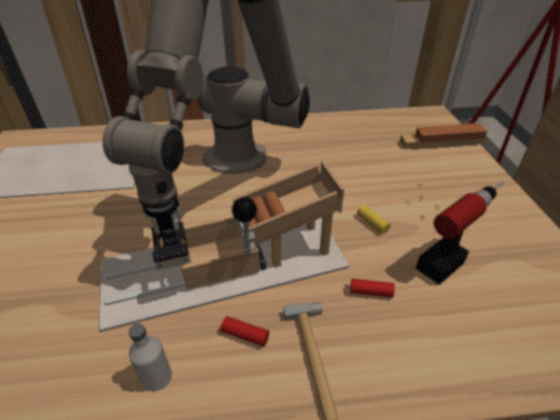

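Request:
servo_tool(targets=[[[0.2,0,0,0],[0.2,0,0,0],[0.2,0,0,0],[0,0,0,0]]])

```text
t: 7.23
ee_pos: [0.5313, -0.1527, 0.0568]
orientation: [1.982, 2.416, -0.016]
force: [1.7, -51.7, -17.1]
grip_width: 0.006
```

Request:
servo_tool(targets=[[[0.2,0,0,0],[0.2,0,0,0],[0.1,0,0,0],[0,0,0,0]]])

```text
t: 7.57
ee_pos: [0.5316, -0.1528, 0.0572]
orientation: [1.973, 2.403, -0.029]
force: [3.1, -105.5, -34.3]
grip_width: 0.003
```

The scene picture shows the fingers at the box's end face, about (170,250), and the box under the mouth. The force then jumped to 105 N with no further travel, so the box is against its stop. I'm backing off now.

Request:
servo_tool(targets=[[[-0.5,0,0,0],[-0.5,0,0,0],[-0.4,0,0,0],[-0.6,0,0,0],[-0.6,0,0,0]]])

```text
t: 7.98
ee_pos: [0.5393, -0.1925, 0.0567]
orientation: [-1.992, -2.428, -0.0]
force: [0.3, -0.3, 0.4]
grip_width: 0.002
```

Request:
servo_tool(targets=[[[0,0,-1,0],[0,0,-1,0],[0,0,-1,0],[0,0,-1,0],[0,0,-1,0]]], claw=1)

```text
t: 8.4
ee_pos: [0.5393, -0.1923, 0.1831]
orientation: [-1.993, -2.428, -0.0]
force: [0.0, -0.3, 0.9]
grip_width: 0.317
```

Request:
servo_tool(targets=[[[0,0,-1,0],[0,0,-1,0],[0,0,-1,0],[0,0,-1,0],[0,0,-1,0]]])

```text
t: 8.82
ee_pos: [0.5392, -0.1921, 0.3082]
orientation: [1.993, 2.429, 0.0]
force: [1.0, 0.3, 0.9]
grip_width: 0.678
```

```bash
python3 - <<'E'
from h import *
for c in("scene","top"): save(c,c+"2")
marks(["box_in","box_end","knob_center","knob_center","leaf_tip"])
print(bot.read_state())
for c in("scene","top"):
    r=bot.masks_of("knob_center",c)
    for q in r[:2]:
        ys,xs=np.nonzero(q["region"]);print(c,q["p"],xs.min(),xs.max(),ys.min(),ys.max())
E
```

```text
box_in scene 0.96 [ 0.511 -0.05   0.03 ]
box_in top 0.95 [ 0.517 -0.049  0.027]
box_end scene 0.77 [ 0.533 -0.142  0.094]
box_end top 0.82 [ 0.529 -0.142  0.095]
knob_center scene 0.62 [0.579 0.022 0.238]
knob_center top 0.56 [0.576 0.017 0.234]
knob_center scene 0.62 [0.579 0.022 0.238]
knob_center top 0.56 [0.576 0.017 0.234]
leaf_tip top 0.6 [ 0.455 -0.004  0.158]
leaf_tip top 0.22 [ 0.515 -0.054  0.025]
{'t': 9.4167, 'joint_pos': array([-4.76865039e-01,  3.87321061e-01,  1.23875037e+00, -3.55904173e-05,
        1.51663610e+00, -6.71893247e-01]), 'dq': array([ 9.37569619e-04, -2.92536198e-03, -4.27391566e-03,  9.43090080e-04,
        1.77979561e-05,  1.44623370e-04]), 'joint_torque': array([ 1.81479153e-02, -4.72316122e+01, -2.62264591e+01,  4.14443028e-02,
        8.45994847e-02, -1.21978126e-03]), 'ee_pos': array([ 0.53906697, -0.19251874,  0.30612132]), 'orientation': array([-1.99391947e+00, -2.42633215e+00,  4.21248580e-04]), 'force': array([-0.13727089, -0.22808309, -0.00503282]), 'ft_torque': array([ 0.01087471, -0.20331008, -0.0675476 ]), 'grip_width': 1.0017411568652848}
scene 0.65 232 256 196 223
top 0.71 308 331 182 204
```

```bash
python3 - <<'E'
from h import *
P=[];uv=[]
for c,p in(("scene",(244,209.5)),("top",(319.5,193))):
    m=bot.camera_model(c);P.append(np.array(m["mtx"])@np.linalg.inv(np.array(m["T"]))[:3]);uv.append(p)
X=cv2.triangulatePoints(P[0],P[1],np.array(uv[0],float),np.array(uv[1],float));X=X[:3,0]/X[3];print(X)
K=np.array([.5765,.0195,.235]);print([proj(c,K) for c in("scene","top")])
d=K-bot.read_state()["ee_pos"];a=2*np.arctan2(2.42633,1.99392)
x=np.array([np.cos(a),np.sin(a)]);y=np.array([np.sin(a),-np.cos(a)]);print(a,d[:2]@x/.025,d[:2]@y/.025)
E
```

```text
[0.57698378 0.02172946 0.23449797]
[array([243.05712288, 209.2593505 ]), array([320.65506192, 193.18509087])]
1.7658253514971571 8.032816396137758 3.1096971720721167
```

Request:
servo_tool(targets=[[[0.8,0.31,0,0],[0.8,0.31,0,0],[0.8,0.31,0,0],[0.8,0.31,0,0],[0.8,0.31,0,0]]], claw=1)

```text
t: 9.93
ee_pos: [0.5579, -0.0861, 0.3067]
orientation: [1.995, 2.427, -0.0]
force: [0.3, 0.4, 0.1]
grip_width: 1.004
```

Request:
servo_tool(targets=[[[0.8,0.31,0,0],[0.8,0.31,0,0],[0.8,0.31,0,0],[0.8,0.31,0,0],[0.85,0.34,0,0]]])

```text
t: 10.35
ee_pos: [0.577, 0.0209, 0.3067]
orientation: [1.995, 2.427, -0.0]
force: [-0.1, -0.2, 0.5]
grip_width: 1.001
```

Request:
servo_tool(targets=[[[0,0,0,0],[0,0,0,0]]])

```text
t: 10.52
ee_pos: [0.577, 0.0209, 0.3065]
orientation: [1.992, 2.429, -0.001]
force: [-0.1, -0.4, 0.2]
grip_width: 1.001
```

```bash
python3 - <<'E'
from h import *
for c in("scene","top"): save(c,c+"3")
E
```

```text
(no output)
```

View pics/scene3.png

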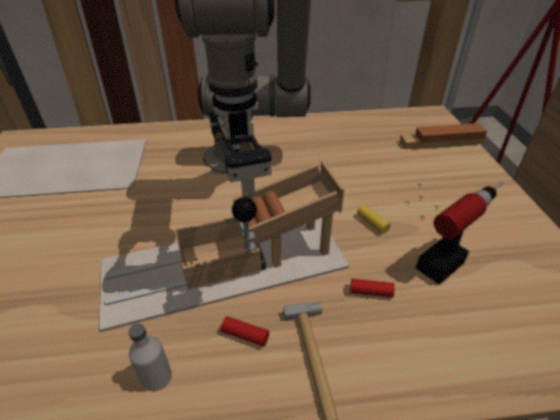

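The picture shows the open fingers over the knob at (244,209), with the box home. I'll descend 90 mm so the grasp point sits at the knob's centre.

Request:
servo_tool(targets=[[[0,0,0.8,0],[0,0,0.8,0],[0,0,0.8,0],[0,0,0.8,0],[0,0,0.4,0]]])

```text
t: 11.03
ee_pos: [0.5758, 0.0188, 0.2143]
orientation: [-1.995, -2.423, 0.004]
force: [-0.9, 0.0, -0.1]
grip_width: 1.002
```

Request:
servo_tool(targets=[[[0,0,0,0],[0,0,0,0],[0,0,0,0],[0,0,0,0],[0,0,0,0]]], claw=0, force=30)

```text
t: 11.45
ee_pos: [0.5775, 0.0199, 0.2179]
orientation: [1.993, 2.426, 0.002]
force: [-0.1, 0.1, 0.3]
grip_width: 0.688
```

Request:
servo_tool(targets=[[[0,0,0,0],[0,0,0,0],[0,0,0,0],[0,0,0,0],[0,0,0,0]]])

```text
t: 11.87
ee_pos: [0.5777, 0.0201, 0.2173]
orientation: [1.993, 2.426, 0.002]
force: [2.9, 0.4, 1.5]
grip_width: 0.574
```

Closed at 0.574, about 53 mm, so the grip is across the widest part. Turning counter-clockwise, which is a negative tool turn.

Request:
servo_tool(targets=[[[0,0,0,0],[0,0,0,0],[0,0,0,-0.5],[0,0,0,-0.6],[0,0,0,-0.6]]])

```text
t: 12.28
ee_pos: [0.5778, 0.0201, 0.2171]
orientation: [1.777, 2.589, 0.002]
force: [6.2, 1.4, 3.1]
grip_width: 0.575
```

Request:
servo_tool(targets=[[[0,0,0,-0.7],[0,0,0,-0.7],[0,0,0,-0.7],[0,0,0,-0.7],[0,0,0,-0.7]]])

```text
t: 12.7
ee_pos: [0.578, 0.0202, 0.2172]
orientation: [1.298, 2.858, 0.002]
force: [6.9, 2.3, 2.3]
grip_width: 0.573
```

```bash
python3 - <<'E'
from h import *
for c in("scene","top"): save(c,c+"4")
marks(["leaf_tip"]); print(bot.read_state()["ft_torque"])
E
```

```text
leaf_tip scene 0.56 [ 0.484 -0.066  0.16 ]
leaf_tip top 0.4 [ 0.486 -0.063  0.156]
[ 0.31080468 -1.1594687   0.15496391]
```

View pics/scene4.png

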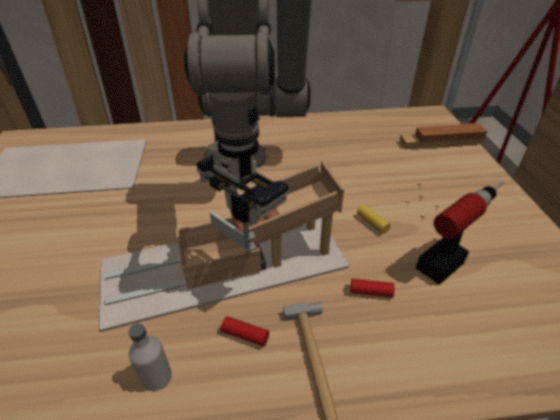

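The picture shows the leaf swinging out over the box at about (230,228), and the turn is tracking well. Carrying on.

Request:
servo_tool(targets=[[[0,0,0,-0.8],[0,0,0,-0.8],[0,0,0,-0.8],[0,0,0,-0.8],[0,0,0,-0.8]]])

```text
t: 13.32
ee_pos: [0.5782, 0.0205, 0.2172]
orientation: [0.703, 3.059, 0.002]
force: [6.9, 3.3, 2.0]
grip_width: 0.576
```

Request:
servo_tool(targets=[[[0,0,0,-0.8],[0,0,0,-0.8],[0,0,0,-0.8],[0,0,0,-0.8],[0,0,0,-0.8]]])

```text
t: 13.73
ee_pos: [0.5782, 0.0208, 0.2173]
orientation: [0.081, 3.137, 0.002]
force: [7.7, 3.3, 3.1]
grip_width: 0.577
```

Request:
servo_tool(targets=[[[0,0,0,0],[0,0,0,0],[0,0,0,0],[0,0,0,0],[0,0,0,0]]])

```text
t: 14.15
ee_pos: [0.5783, 0.0208, 0.2173]
orientation: [0.087, 3.137, 0.002]
force: [6.9, 4.0, 2.4]
grip_width: 0.574
```

Request:
servo_tool(targets=[[[0,0,0,0],[0,0,0,0],[0,0,0,0],[0,0,0,0],[0,0,0,0]]])

```text
t: 14.57
ee_pos: [0.5783, 0.0208, 0.2173]
orientation: [0.087, 3.137, 0.002]
force: [8.1, 3.8, 3.0]
grip_width: 0.577
```

Request:
servo_tool(targets=[[[0,0,0,0],[0,0,0,0],[0,0,0,0],[0,0,0,0],[0,0,0,0]]])

```text
t: 14.98
ee_pos: [0.5783, 0.0208, 0.2173]
orientation: [0.087, 3.137, 0.002]
force: [7.2, 3.2, 2.9]
grip_width: 0.573
```

Request:
servo_tool(targets=[[[0,0,0,0],[0,0,0,0],[0,0,0,0],[0,0,0,0],[0,0,0,0]]])

```text
t: 15.4
ee_pos: [0.5783, 0.0208, 0.2173]
orientation: [0.087, 3.137, 0.002]
force: [6.8, 4.0, 2.9]
grip_width: 0.575
```

```bash
python3 - <<'E'
from h import *
for c in("scene","top"): save(c,c+"5")
marks(["leaf_tip","blank0","box_in"]); print(bot.read_state()["ft_torque"])
a=cv2.imread("pics/scene5.png")[150:310,150:370];b=cv2.imread("pics/top5.png")[150:310,200:460]
cv2.imwrite("pics/c5.png",np.hstack([cv2.resize(a,(385,280),interpolation=2),cv2.resize(b,(415,280),interpolation=2)]))
E
```

```text
leaf_tip scene 0.96 [ 0.573 -0.109  0.156]
leaf_tip scene 0.34 [ 0.516 -0.043  0.004]
blank0 scene 0.9 [0.726 0.005 0.019]
blank0 scene 0.69 [0.641 0.305 0.02 ]
blank0 scene 0.62 [0.405 0.38  0.018]
blank0 scene 0.61 [0.499 0.014 0.043]
blank0 top 0.98 [ 0.528 -0.08   0.046]
blank0 top 0.86 [0.402 0.384 0.019]
blank0 top 0.82 [ 0.527 -0.121  0.043]
blank0 top 0.73 [0.258 0.238 0.016]
box_in scene 0.73 [ 0.514 -0.051  0.029]
box_in top 0.66 [ 0.517 -0.054  0.028]
[ 0.69825259 -1.31218214  0.15664107]
```

View pics/c5.png

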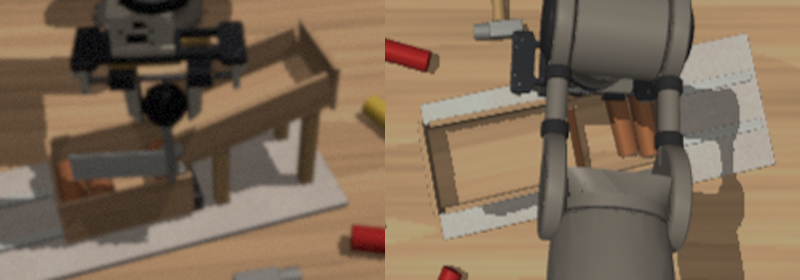

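The left crop shows the leaf open over the box and the chute empty, with blanks at the box's far end. The right crop shows two blanks at about (620–650,125) and a third at about (580,140). The network puts the three at box y of about -29, -69 and +68 mm, z about 17 mm, all inside the box. Closing now.

Request:
servo_tool(targets=[[[0,0,0,0.6],[0,0,0,0.7],[0,0,0,0.7],[0,0,0,0.7],[0,0,0,0.7]]])

```text
t: 16.22
ee_pos: [0.5782, 0.0205, 0.2173]
orientation: [0.621, 3.076, 0.002]
force: [7.1, 2.7, 2.9]
grip_width: 0.571
```

Request:
servo_tool(targets=[[[0,0,0,0.7],[0,0,0,0.7],[0,0,0,0.7],[0,0,0,0.7],[0,0,0,0.7]]])

```text
t: 16.63
ee_pos: [0.5781, 0.0203, 0.2172]
orientation: [1.148, 2.921, 0.002]
force: [6.5, 2.9, 2.9]
grip_width: 0.575
```

Request:
servo_tool(targets=[[[0,0,0,0.7],[0,0,0,0.7],[0,0,0,0.7],[0,0,0,0.7],[0,0,0,0.7]]])

```text
t: 17.05
ee_pos: [0.5779, 0.0201, 0.2171]
orientation: [1.639, 2.677, 0.002]
force: [6.4, 1.6, 2.5]
grip_width: 0.576
```

Request:
servo_tool(targets=[[[0,0,0,0.7],[0,0,0,0.7],[0,0,0,0.7],[0,0,0,0.7],[0,0,0,0]]])

```text
t: 17.47
ee_pos: [0.5777, 0.0201, 0.2171]
orientation: [1.997, 2.423, 0.002]
force: [5.7, 1.5, 3.1]
grip_width: 0.575
```

```bash
python3 - <<'E'
from h import *
for c in("scene","top"): save(c,c+"6")
marks(["leaf_tip","box_in"]); print(bot.read_state()["ft_torque"])
a=cv2.imread("pics/scene6.png")[150:310,150:370];b=cv2.imread("pics/top6.png")[150:310,200:460]
cv2.imwrite("pics/c6.png",np.hstack([cv2.resize(a,(385,280),interpolation=2),cv2.resize(b,(415,280),interpolation=2)]))
E
```

```text
leaf_tip top 0.62 [ 0.459 -0.001  0.154]
box_in scene 0.81 [ 0.513 -0.052  0.03 ]
box_in top 0.74 [ 0.514 -0.051  0.026]
[ 0.21434361 -0.92950323 -0.0242811 ]
```

View pics/c6.png

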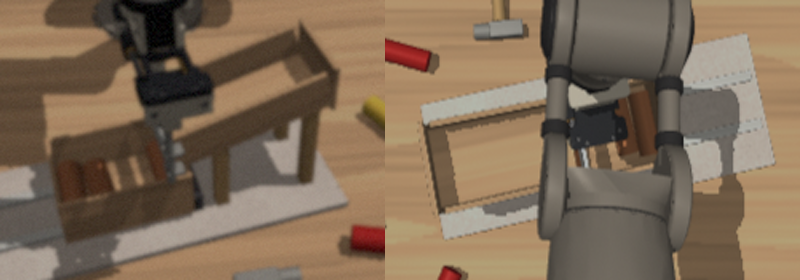

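All three blanks show in the box: left crop, two at about (85,185) and one at (155,155). The leaf tip is back where it started. Releasing and lifting.

Request:
servo_tool(targets=[[[0,0,0,0.2],[0,0,0,0],[0,0,0,0]]])

```text
t: 18.02
ee_pos: [0.5777, 0.0201, 0.2171]
orientation: [2.016, 2.407, 0.002]
force: [4.4, 1.5, 2.8]
grip_width: 0.573
```

Request:
servo_tool(targets=[[[0,0,0,0],[0,0,0,0],[0,0,0,0],[0,0,0,0],[0,0,0,0]]], claw=1)

```text
t: 18.43
ee_pos: [0.5765, 0.0199, 0.2163]
orientation: [-2.018, -2.406, 0.002]
force: [-0.1, -0.7, 0.2]
grip_width: 0.888
```

Request:
servo_tool(targets=[[[0,0,0,0],[0,0,0,0],[0,0,-0.5,0],[0,0,-0.8,0],[0,0,-0.8,0]]])

```text
t: 18.85
ee_pos: [0.5765, 0.02, 0.2692]
orientation: [-2.018, -2.406, 0.002]
force: [0.4, 0.6, 0.5]
grip_width: 0.999
```

Request:
servo_tool(targets=[[[0,0,-1,0],[0,0,-1,0],[0,0,-1,0],[0,0,0,0],[0,0,0,0]]])

```text
t: 19.27
ee_pos: [0.5774, 0.02, 0.3455]
orientation: [2.017, 2.405, 0.003]
force: [-0.4, 0.4, -0.5]
grip_width: 1.0
```

Request:
servo_tool(targets=[[[-1,0,0,0],[-1,0,0,0],[-1,0,0,0],[-1,0,0,0],[-1,0,0,0]]])

```text
t: 19.68
ee_pos: [0.5983, -0.1041, 0.3424]
orientation: [-2.017, -2.405, 0.002]
force: [0.3, 0.5, 0.0]
grip_width: 0.999
```

Request:
servo_tool(targets=[[[-1,0,0,0],[-1,0,0,0],[-1,0,0,0],[-1,0,0,0],[-1,0,0,0]]])

```text
t: 20.1
ee_pos: [0.6201, -0.2273, 0.3423]
orientation: [-2.017, -2.405, 0.001]
force: [0.8, -0.5, -0.4]
grip_width: 0.999
```

Request:
servo_tool(targets=[[[0,0,0,0],[0,0,0,0],[0,0,0,0]]])

```text
t: 20.35
ee_pos: [0.6202, -0.2257, 0.3429]
orientation: [-2.017, -2.405, 0.0]
force: [0.0, 0.2, -0.7]
grip_width: 1.002
```

```bash
python3 - <<'E'
from h import *
for c in("scene","top"): save(c,c+"7")
marks(["leaf_tip","box_in","box_end","knob_center","blank0"]);print(bot.read_state()["t"])
a=cv2.imread("pics/scene7.png")[150:310,150:370];b=cv2.imread("pics/top7.png")[150:310,200:460]
cv2.imwrite("pics/c7.png",np.hstack([cv2.resize(a,(385,280),interpolation=2),cv2.resize(b,(415,280),interpolation=2)]))
E
```

```text
leaf_tip top 0.67 [ 0.456 -0.001  0.156]
box_in scene 0.85 [ 0.514 -0.055  0.028]
box_in top 0.61 [ 0.517 -0.051  0.027]
box_in top 0.61 [ 0.528 -0.078  0.046]
box_end scene 0.71 [ 0.533 -0.14   0.098]
box_end top 0.95 [ 0.531 -0.139  0.094]
knob_center scene 0.78 [0.576 0.021 0.239]
knob_center top 0.84 [0.576 0.02  0.234]
blank0 scene 0.76 [ 0.529 -0.079  0.048]
blank0 scene 0.76 [0.501 0.013 0.043]
blank0 scene 0.72 [0.405 0.383 0.019]
blank0 scene 0.7 [0.644 0.304 0.021]
blank0 top 0.81 [0.641 0.307 0.015]
blank0 top 0.78 [0.406 0.384 0.019]
blank0 top 0.69 [0.253 0.234 0.02 ]
blank0 top 0.63 [ 0.528 -0.079  0.044]
20.95
```

View pics/c7.png

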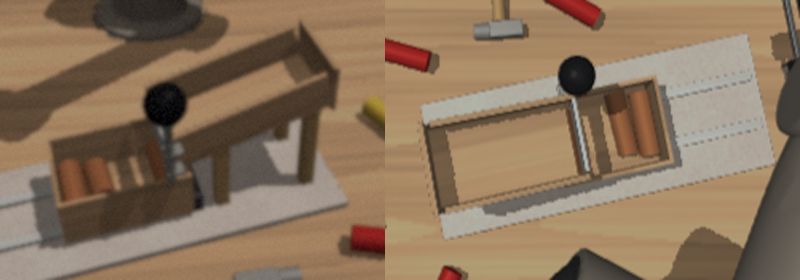

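The final view shows an empty chute and the gate leaf closed across the mouth (right crop, (575,110) to (587,172)). The three blanks lie in the box and the robot is clear.

```bash
python3 -c "
from bench import bot; print(bot.hand_in())"
```

```text
the job is handed in; nothing more can be done
None
```

The job is done and handed in at about 21 s of the 72 s allowed; no verdict was reported.

- **Box:** I pushed it about 127 mm home to its stop. The last push went on too long after it hit the stop, and the wrist force reached about 111 N, close to the 120 N limit, before I backed off.
- **Gate:** I gripped the knob across its widest part (about 53 mm measured) at 30 N and turned it about 1.3 rad open. All three blanks rolled into the box, and I turned the knob back and let go.
- **Last checks:**
  - The box end did not move after the push, and the chute is empty.
  - The leaf tip is within about 2 mm of its starting place.
  - Two blanks lie at the box's far end and one at the chute end, all at rest height. In the last pictures the networks located only two of them; I saw the third by eye.
  - The gripper is open and clear, with wrist force near zero.
- **Not measured:** I did not re-measure the drill, bottle and hammer at the end, but no move went near them.

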